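Make up two station kits

ROBOT

A 7-joint arm with a two-finger parallel gripper is mounted at the origin on a cart in front of the work surface, level with it; the furniture and walls round the work are solid. World frame = base frame: x ahead of the robot, y to its left, z up, the work surface at z = 0. Lengths are in m, angles in degrees, forces in N, time in s.
With the tool pointing down it reaches from about 0.425 to 0.875 m from the base axis. Payload 4.7 kg.
Tool frame: the origin (TCP) lies on the centre line of the jaws, within the pads' length; the fingertips stand 14 mm ahead of it and the grasp point (between the pads) lies 5 mm behind it; z points along the fingers, y is the line along which they close (so a half turn about z gives the same grasp; the last joint's range is limited). The gripper opens to 87 mm and grips with 3 to 60 N. Pads are 19 mm wide; open, the fingers measure 117 mm over their backs; the gripper's body (75 mm by 190 mm) begins 51 mm behind the grasp point.
Start: joints at [-68.348, 18.392, -4.016, 83.108, 1.295, 78.541, -3.26], TCP at [0.231, 0.607, 0.237] pointing down, gripper open.
Joint ranges: [-163.93, 163.93], [-17.29, 119.83], [-79.2, 71.16], [3.27, 140.29], [-89.18, 269.18], [5.43, 117.66], [-154.24, 154.24]. Speed limits (degrees/s): [147.25, 147.25, 180, 180, 180, 180, 180].

INTERFACE

Orientations are given as [roll, pitch, yaw] about the fixed x, y, z axes, in that order (R = Rz(yaw) Ry(pitch) Rx(roll)).
In Python, from cell import env gives the robot as it stands.
- The arm moves only by the tool jog_arm, never from a script. Its argument "motion" is a list that holds one entry, the list of rows, each a list of 7 numbers: the shift along the tool's x, y, z in units of 0.1 m (1.0 is 0.1 m), then the turn, a rotation vector about the tool's x, y, z in units of 180 degrees (1.0 is 180 degrees), then the closure, from 0 (fully open) to 1 (shut). A call has 1 to 5 rows; each row is the pose to reach, as a shift and turn from the pose commanded when the call began, along the tool's axes at that moment, turning the shorter way round; what a row does not reach only later rows make up. A row lasts 1/10 s, in which the tool goes at most 50 mm and 8.59 degrees, less where a joint would pass 70% of its speed; a pose out of reach is approached as far as the arm can. A call with a number of a shift or a turn outside -1 to 1 is refused whole. A call with a gripper value outside its range is refused whole. The fingers move at their own pace and stop on an object; "grip_force" is the grip in N (left out, the last holds). Time passes only in rows, so rows that repeat a pose let the fingers close. It gives the time, the measured TCP pose, the force, the opening and the grip force at its end, in the units of the state.
- env.get_obs(): the state, without advancing time (a new reading comes with each control period).
- env.read_camera(name): name is "side" or "top" or "wrist"; returns (picture, depth): 480x640x3 uint8, red, green, blue; 480x640 float32, m along the optical axis (not along the pixel's ray), 0 where there is no reading.
- env.camera_info(name): a dict with "camera_matrix" (3x3 intrinsics, pixels), "origin" and "orientation" of the camera in the world; the wrist camera has in their place "mount" (4x4, takes a point from camera to tool coordinates, whose origin is the TCP and whose axes are the flange's). Camera axes: x right, y down, z forward; pixel columns grow to the right and rows downward; lengths in m; the calibration is good to about 2 mm. The wrist camera is an equidistant fisheye: a pixel r from the principal point sees the ray r / f radians off the axis. A picture is of the moment at which its call begins: read the wrist's pose just before it. camera_info takes no time and is no camera call.
- env.sign_off(): hands the job in; it is judged then, once.
The state is a dict: "time_s": time; "qpos": joint angles; "joint_velocities": joint speeds; "effort": joint torques, N m; "tool_pos": TCP position; "tool_rot": TCP orientation; "force": force on the tool from outside, world axes, zero at the start; "wrist_torque": the same for the moment, N m; "grip_width": finger opening in m; "grasp_force": force on a finger pad.
Only numpy, scipy, OpenCV 4.12 (cv2) and the standard library are available. Lean on these libraries where they do the work, as an engineer would, in place of code of your own. Each camera call takes 0.05 s, during which the arm holds its last target. There are 200 camera calls.

TASK

Make up two station kits: the blue caddy gets the yellow peeler, the red-lidded spice jar and the gold-lidded spice jar, and the orange caddy gets the green-and-white pen and the white-lidded spice jar. In each caddy lay the tool flat in the long lane first, before any jar goes in, then stand each jar upright on the floor of a square well of its own (either well will do). Take the three jars standing free on the worktop, not their look-alikes along the back wall, and leave the steel wing bolt and the kitchen timer where they are.

Things in the scene. Friction and masses are not known exactly. Their poses are not given: they have to be found in the camera images.
- blue_caddy: fixed blue kit caddy, 128 (x) by 230 (y) mm, 26 high; origin: centre of underside, z up. -x side: two square jar wells 66 x 66 mm, black floor at z 5, rim z 26, centred at (-26, +75) and (-26, -75) mm, white label on the deck between. +x side: tool lane along y, black floor at z 20, lips up to z 26, 46 wide and 204 long inside, centred at (+36, 0) mm
- orange_caddy: fixed orange kit caddy, 128 (x) by 230 (y) mm, 26 high; origin: centre of underside, z up. -x side: two square jar wells 66 x 66 mm, black floor at z 5, rim z 26, centred at (-26, +75) and (-26, -75) mm, white label on the deck between. +x side: tool lane along y, black floor at z 20, lips up to z 26, 46 wide and 204 long inside, centred at (+36, 0) mm
- red_jar: loose spice jar standing upright in the open middle of the worktop (look-alikes along the back wall are fixed and not meant): red lid, 45 mm diameter, from z 85 mm up to the top at 106 mm; body below it slightly slimmer, about 42 mm: best gripped there, below the lid, at mid height. About 0.11 kg; origin at the centre of its underside, z up along its axis
- gold_jar: loose spice jar standing upright in the open middle of the worktop (look-alikes along the back wall are fixed and not meant): gold lid, 42 mm diameter, from z 85 mm up to the top at 106 mm; body below it slightly slimmer, about 40 mm: best gripped there, below the lid, at mid height. About 0.11 kg; origin at the centre of its underside, z up along its axis
- white_jar: loose spice jar standing upright in the open middle of the worktop (look-alikes along the back wall are fixed and not meant): white lid, 47 mm diameter, from z 77 mm up to the top at 98 mm; body below it slightly slimmer, about 46 mm: best gripped there, below the lid, at mid height. About 0.11 kg; origin at the centre of its underside, z up along its axis
- peeler: loose yellow-handled peeler lying flat, 170 mm along its x, 25 mm wide, 18 mm high, 0.08 kg; the handle, 17 mm high, runs from x -85 to +20 mm, the thin blade (14 mm wide, 6 mm high) from there to x +85; origin at the centre of its underside, z up
- pen: loose pen, green barrel and white, lying along its y, 135 mm long, 16 mm thick, 0.015 kg; origin at the centre of its underside as it lay at the start (it may roll over: then the origin is on another side of it)
- bolt: bystander: loose steel wing bolt lying flat, 50 x 59 mm, 16 mm high; origin at the centre of its underside; not to be moved
- timer: bystander: white kitchen timer with a red dial, 62 x 66 x 66 mm, behind the jars; origin at the centre of its underside; not to be moved
Mind the look-alikes: they are no part of the job. There is more than one size of the pen; the one meant has the size given above.

How it is judged:
By the outcome, as a careful person would: the job done as asked, in the order asked, and still so for the second after the job is handed in, with the robot touching nothing.
It also fails if it takes over 136 s, if anything falls off the work surface, if the arm or the gripper's body presses on something with over 40 N, if the wrist force passes 120 N, or if a joint passes its speed limit or range.

## Working session

There is one attempt and no reset: what is moved stays moved. The work goes in short steps, Python scripts to look and compute and a tool call to move; the robot and the scene stay as the last step left them, time stands still between calls to the robot, and variables do not carry over. Pictures are saved under pics/ and viewed, at most 17 in all, crops included, and the job is handed in when it is done.

Besides the shell and the picture viewer there is one more tool, called after "Emit:" as name(argument=value, ...) on one line, values as JSON. jog_arm: Moves the arm, as the interface text tells. Shifts and turns lie within -1 to 1; 1 stands for 0.1 m of shift or 180 degrees of turn. Its arguments: {"type":"object","properties":{"motion":{"type":"array","items":{"type":"array","items":{"type":"array","items":{"type":"number"}}}},"grip_force":{"type":"number"}},"required":["motion"]}

```bash
ls; mkdir -p pics
python3 - <<'E'
from cell import env
import cv2,numpy as np
print(env.get_obs())
for n in ["top","side","wrist"]:
    i=env.camera_info(n);print(n,i)
for n in ["top","side"]:
    p,d=env.read_camera(n);cv2.imwrite(f"pics/{n}0.png",p[:,:,::-1]);np.savez(f"{n}0.npz",p=p,d=d)
E
```

```text
pics
{'time_s': 0.0, 'qpos': array([-68.34837573,  18.44134189,  -4.01466974,  83.17546823,
         1.29648559,  78.54138036,  -3.2607337 ]), 'joint_velocities': array([-0.20113697, -0.07359476,  0.01136943, -0.04439612, -0.02707712,
        0.07258476,  0.05500697]), 'effort': array([ 3.26587924e-04, -4.91282916e+01, -4.03997898e-01, -3.12536466e+01,
       -6.40934589e-02,  4.35192743e-02,  1.79311501e-04]), 'tool_pos': array([0.23115674, 0.60693512, 0.23543056]), 'tool_rot': array([-1.79887134e+02,  7.52146097e-03,  1.59156891e+02]), 'force': array([ 0.63457894, -0.8194764 ,  0.96666856]), 'wrist_torque': array([-0.02383508, -0.00464765,  0.02393533]), 'grasp_force': 0.0, 'grip_width': 0.08679744200355248}
top {'camera_matrix': array([[600.39500176,   0.        , 317.17436919],
       [  0.        , 600.39500176, 244.29777906],
       [  0.        ,   0.        ,   1.        ]]), 'origin': array([0.43829718, 0.01730796, 1.28315072]), 'orientation': array([-173.76572855,   -0.98793705,  -89.92221525])}
side {'camera_matrix': array([[434.29596135,   0.        , 310.08803086],
       [  0.        , 434.29596135, 239.1395847 ],
       [  0.        ,   0.        ,   1.        ]]), 'origin': array([0.30721473, 0.74061378, 0.3916226 ]), 'orientation': array([-113.60367702,    1.22597913, -159.3869455 ])}
wrist {'camera_matrix': array([[371.64829954,   0.        , 322.24634756],
       [  0.        , 371.64829954, 236.24497489],
       [  0.        ,   0.        ,   1.        ]]), 'mount': array([[-3.03921491e-04, -9.57878228e-01, -2.87174527e-01,
         8.03580851e-02],
       [ 9.99999684e-01, -5.02149316e-04,  6.16616329e-04,
        -7.86249023e-04],
       [-7.34847849e-04, -2.87174249e-01,  9.57878077e-01,
        -1.48556152e-01],
       [ 0.00000000e+00,  0.00000000e+00,  0.00000000e+00,
         1.00000000e+00]])}
```

View pics/top0.png

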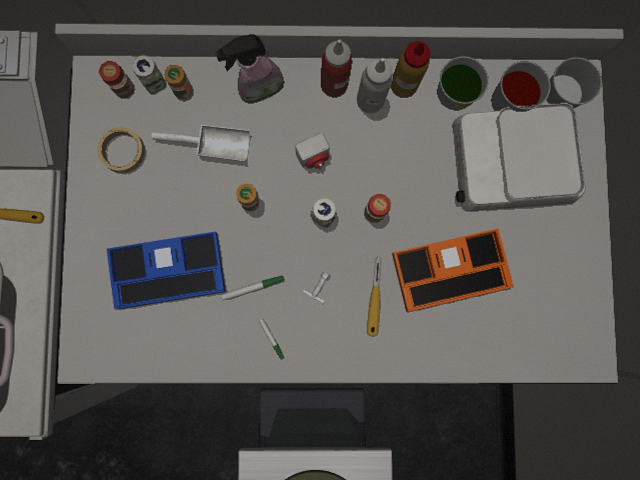

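View pics/side0.png

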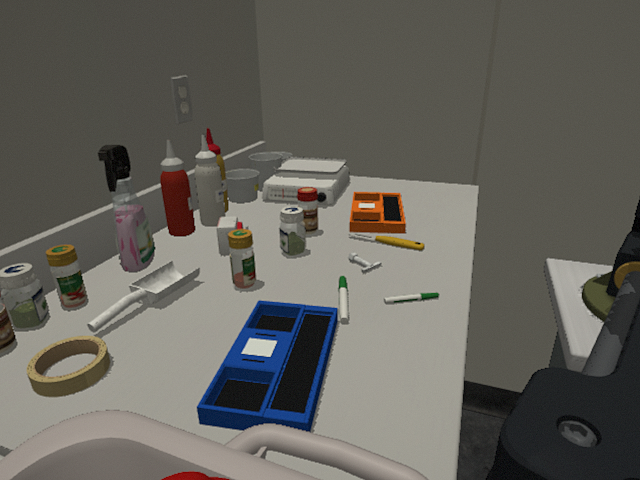

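The top view shows the blue caddy at (165,270) and the orange one at (452,270). The free jars are gold (247,196), white (324,211) and red (378,207). The peeler is at (375,297), the long pen at (253,288), the short pen at (271,339), the bolt at (318,288) and the timer at (313,151). The side view agrees with this.

```bash
cat > h.py <<'E'
import numpy as np,cv2
from scipy.spatial.transform import Rotation as R
from cell import env
def world(n,d):
    i=env.camera_info(n);K=i["camera_matrix"];v,u=np.indices(d.shape)
    c=np.dstack([(u-K[0,2])/K[0,0]*d,(v-K[1,2])/K[1,1]*d,d])
    return c@R.from_euler("xyz",i["orientation"],degrees=True).as_matrix().T+i["origin"]
def plane(n,uv,z):
    i=env.camera_info(n);K=i["camera_matrix"];uv=np.atleast_2d(uv).astype(float)
    r=np.c_[(uv-K[:2,2])/K[0,0],np.ones(len(uv))]@R.from_euler("xyz",i["orientation"],degrees=True).as_matrix().T
    return i["origin"]+r*((z-i["origin"][2])/r[:,2])[:,None]
def mask(p,lo,hi,box):
    m=cv2.inRange(cv2.cvtColor(p,cv2.COLOR_RGB2HSV),lo,hi);o=np.zeros_like(m);x0,y0,x1,y1=box
    o[y0:y1,x0:x1]=m[y0:y1,x0:x1];return o
def rect(P):
    c,s,a=cv2.minAreaRect((P[:,:2]*1000).astype(np.float32));return np.round(c,1),np.round(s,1),round(a,1)
E
python3 - <<'E'
from h import *
f=np.load("top0.npz");p,d=f["p"],f["d"];W=world("top",d)
hsv=cv2.cvtColor(p,cv2.COLOR_RGB2HSV)
print("table z",np.median(W[320:360,150:240,2]),W[320:360,150:240,2].std())
for n,lo,hi,b in [("blue",(100,120,40),(130,255,255),(100,220,235,320)),("orange",(3,150,80),(18,255,255),(385,220,520,320))]:
    m=mask(p,lo,hi,b)>0;m2=m&(W[...,2]>.022)
    print(n,m.sum(),m2.sum(),rect(W[m2]),np.median(W[m2][:,2]))
    c=max(cv2.findContours(m.astype(np.uint8),0,1)[0],key=cv2.contourArea)[:,0]
    print("  plane",rect(plane("top",c,.026)))
# things above table: 
for n,b,z0 in [("gold",(225,175,270,218),.09),("white",(303,190,345,232),.085),("red",(358,187,400,230),.09),("timer",(285,125,340,180),.03),("peeler",(355,245,395,345),.0035),("pen",(215,270,292,305),.004),("pen2",(255,312,290,365),.004),("bolt",(298,265,338,308),.004)]:
    x0,y0,x1,y1=b;w=W[y0:y1,x0:x1].reshape(-1,3);w=w[w[:,2]>z0]
    print(n,len(w),rect(w),"zmax",np.percentile(w[:,2],[50,98]))
for u,v in [(247,196),(324,208),(378,206),(375,257),(373,330),(222,298),(284,278)]: print(u,v,hsv[v,u],W[v,u])
E
```

```text
table z -0.001149131496979483 0.06418617859317659
blue 2916 1962 (array([520.8, 226.6]), array([420. , 161.5]), 89.5) 0.02528356344611571
  plane (array([521.5, 313.1]), array([127.5, 230.5]), 9.3)
orange 2780 1922 (array([ 500.5, -191.4]), array([127.6, 434.7]), 13.1) 0.02513457888955961
  plane (array([ 523.6, -290. ]), array([127.8, 230.4]), 13.1)
gold 360 (array([560.8,  86.7]), array([280.9,  40.2]), 25.9) zmax [0.10438536 1.28315072]
white 422 (array([549.2, -11.7]), array([ 45. , 224.9]), 86.7) zmax [0.09658083 0.10287529]
red 416 (array([546.6, -69.9]), array([ 44.3, 274.7]), 60.3) zmax [0.10514959 0.11092659]
timer 863 (array([622.3,  -4.6]), array([363.6,  71.4]), 4.3) zmax [0.06254205 0.07045895]
peeler 827 (array([473. , -75.8]), array([185.2, 210.2]), 89.3) zmax [0.01042081 0.01926118]
pen 718 (array([484.7, 113.5]), array([198.2,  79.8]), 86.2) zmax [0.01404888 0.02868739]
pen2 284 (array([381.6,  70.7]), array([108. , 112.2]), 2.8) zmax [0.00808798 1.28315072]
bolt 271 (array([485.4,  -6.1]), array([77. , 97.1]), 86.1) zmax [0.00968845 1.28315072]
247 196 [ 29 105 100] [0.66301242 0.1367217  0.1058004 ]
324 208 [ 30  12 144] [ 0.64096569 -0.01652139  0.09742008]
378 206 [ 17 120 134] [ 0.64382908 -0.12365837  0.10693195]
375 257 [ 11  16 128] [ 0.55154359 -0.12904385 -0.00089353]
373 330 [114  49  26] [ 0.39652532 -0.12180957  0.01338637]
222 298 [ 18  10 124] [ 0.46324151  0.19807572 -0.0051076 ]
284 278 [ 6 13 96] [ 0.50598704  0.06617195 -0.00155635]
```

Run:
```python
from h import *
f=np.load("top0.npz");p,d=f["p"],f["d"];W=world("top",d);ok=d>0
def fit(n,b,z0,zp):
    x0,y0,x1,y1=b;m=np.zeros(d.shape,np.uint8);m[y0:y1,x0:x1]=((W[...,2]>z0)&(W[...,2]<.13)&ok)[y0:y1,x0:x1]
    m=cv2.morphologyEx(m,cv2.MORPH_OPEN,np.ones((2,2),np.uint8))
    k,l,s,_=cv2.connectedComponentsWithStats(m);j=1+np.argmax(s[1:,4]);m=l==j
    c=max(cv2.findContours(m.astype(np.uint8),0,1)[0],key=cv2.contourArea)[:,0]
    print(n,m.sum(),"W",rect(W[m]),"plane",rect(plane("top",c,zp)),cv2.minEnclosingCircle((plane("top",c,zp)[:,:2]*1000).astype(np.float32)),"ztop",np.percentile(W[m][:,2],90).round(4));return m
fit("gold",(225,175,270,218),.096,.106);fit("white",(303,190,345,232),.088,.098);fit("red",(358,187,400,230),.096,.106)
# colour-based tools
hs=cv2.cvtColor(p,cv2.COLOR_RGB2HSV)
def col(n,b,g,zp):
    x0,y0,x1,y1=b;m=np.zeros(d.shape,np.uint8);m[y0:y1,x0:x1]=g[y0:y1,x0:x1]
    k,l,s,_=cv2.connectedComponentsWithStats(m);j=1+np.argmax(s[1:,4]);m=l==j
    c=max(cv2.findContours(m.astype(np.uint8),0,1)[0],key=cv2.contourArea)[:,0]
    print(n,m.sum(),rect(plane("top",c,zp)))
col("handle",(355,245,395,345),(hs[...,1]>110)&(hs[...,2]>60),.010)
col("green",(215,265,292,310),(hs[...,1]>90)&(hs[...,0]>45)&(hs[...,0]<85),.008)
col("green2",(255,312,290,365),(hs[...,1]>90)&(hs[...,0]>45)&(hs[...,0]<85),.008)
print(hs[320:330:9,100:104],hs[318:322,260:268,2],hs[288,225:260:3])
im=np.hstack([cv2.resize(p[y:y+80,x:x+100],None,fx=4,fy=4,interpolation=0) for x,y in [(210,250),(325,250)]])
cv2.imwrite("pics/crop1.png",im[:,:,::-1])
```

```text
gold 331 W (array([562.2,  92.2]), array([286.8,  40.2]), 23.2) plane (array([666. , 136.7]), array([38.3, 39.7]), 0.3) ((666.0333251953125, 136.51467895507812), 20.897075653076172) ztop 0.1069
white 402 W (array([557. ,   4.9]), array([ 44.4, 234.4]), 73.3) plane (array([635.9, -18.5]), array([42.5, 44. ]), 0.2) ((635.4864501953125, -18.68551254272461), 23.0225772857666) ztop 0.0998
red 385 W (array([565.9, -62.2]), array([ 43.7, 297.5]), 49.7) plane (array([ 645.1, -128.8]), array([41.9, 42.5]), 89.5) ((644.8558349609375, -128.95787048339844), 22.302995681762695) ztop 0.1081
handle 484 (array([ 437.4, -123.6]), array([ 23.3, 103.8]), 85.3)
green 113 (array([499. ,  89.8]), array([12.8, 43.7]), 15.4)
green2 55 (array([350.8,  76.8]), array([29.7,  8.4]), 27.2)
[[[ 20  18 130]
  [ 15  19 132]
  [ 17  14 129]
  [ 30  10 129]]

 [[ 17  14 130]
  [ 25  12 130]
  [ 17  14 130]
  [ 24  10 129]]] [[132 135 127 127 132 129 132 129]
 [143 147 115 105 131 130 131 131]
 [165 165 142 118 124 133 129 131]
 [146 161 154 123  97 126 130 134]] [[108  39  65]
 [ 30  12 132]
 [ 24  10 127]
 [ 18  10 131]
 [ 19  16 129]
 [ 20  13 122]
 [ 23  15 149]
 [ 30  13 157]
 [ 20  14 162]
 [ 20  14 161]
 [ 21  12 143]
 [ 21  21 121]]
```

View pics/crop1.png

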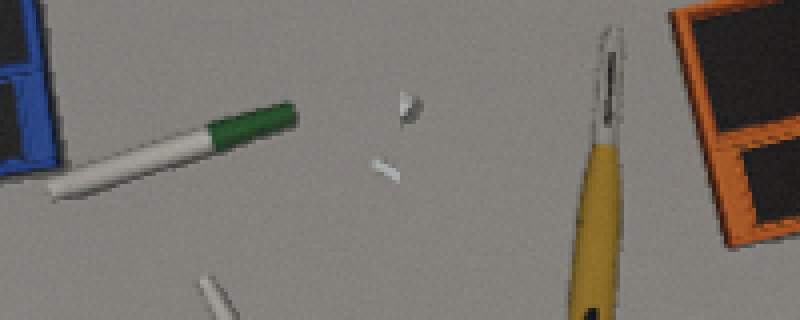

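The crop shows the long pen from (222,297) at its white end to (284,278) at its green end. The peeler blade points away from the robot. I'll set off towards the pen.

```bash
cat >> h.py <<'E'
def go(x,y,z,yaw=None):
    """shift (tool axes, 0.1 m) and yaw turn (180 deg) from the pose now to the target, mm"""
    o=env.get_obs();r=R.from_euler("xyz",o["tool_rot"],degrees=True)
    s=r.inv().apply(np.array([x,y,z])/1000-o["tool_pos"])*10
    t=0 if yaw is None else -((yaw-o["tool_rot"][2]+180)%360-180)/180
    print("pos",o["tool_pos"].round(4),"rot",o["tool_rot"].round(1),"t",round(o["time_s"],1),"q",o["qpos"].round(),"shift",s.round(3),"turnz",round(t,4))
E
python3 -c "
from h import *
print(plane('top',[[221.75,297.5],[284.5,278.2]],.008))"
```

```text
[[0.46403807 0.19678223 0.008     ]
 [0.50506167 0.06474535 0.008     ]]
```

Emit:
jog_arm(motion=[[[-0.2,-0.17,0,0,0,0.047,0],[-0.4,-0.35,0,0,0,0.094,0],[-0.6,-0.52,0,0,0,0.141,0],[-0.8,-0.7,0,0,0,0.188,0],[-1,-0.87,0,0,0,0.235,0]]])

```text
time_s: 0.6
tool_pos: [0.2941, 0.4892, 0.2361]
tool_rot: [-180.0, 0.0, 116.5]
force: [-0.3, 0.7, -0.6]
grip_width: 0.0872
grasp_force: 0.0
```

```bash
python3 -c "
from h import *
go(484.6,132,120,108)"
```

```text
pos [0.2941 0.4892 0.2361] rot [-180.     0.   116.5] t 0.6 q [-65.   9.   4.  95.  -1.  76. -35.] shift [-4.046  0.111  1.163] turnz 0.0473
```

Emit:
jog_arm(motion=[[[-0.33,0.01,0,0,0,0.025,0],[-0.67,0.02,0,0,0,0.051,0],[-1,0.03,0,0,0,0.051,0]]])

```text
time_s: 0.9
tool_pos: [0.3421, 0.4012, 0.2361]
tool_rot: [-180.0, 0.0, 107.6]
force: [1.0, 0.7, 0.9]
grip_width: 0.0872
grasp_force: 0.0
```

Emit:
jog_arm(motion=[[[-0.33,0.06,0.1,0,0,0,0],[-0.67,0.12,0.2,0,0,0,0],[-1,0.19,0.38,0,0,0,0]]])

```text
time_s: 1.2
tool_pos: [0.391, 0.3122, 0.1989]
tool_rot: [179.9, -0.1, 107.7]
force: [1.5, 0.7, -1.1]
grip_width: 0.0873
grasp_force: 0.0
```

Emit:
jog_arm(motion=[[[-0.33,0.06,0.1,0,0,0,0.2],[-0.67,0.12,0.2,0,0,0,0.4],[-1,0.19,0.38,0,0,0,0.4]]])

```text
time_s: 1.5
tool_pos: [0.4395, 0.2226, 0.1607]
tool_rot: [179.9, -0.0, 107.7]
force: [0.9, 1.4, -0.1]
grip_width: 0.0708
grasp_force: 0.0
```

Emit:
jog_arm(motion=[[[-0.33,0.06,0.1,0,0,0,0.4],[-0.67,0.12,0.2,0,0,0,0.4],[-0.95,0.19,0.35,0,0,0,0.4],[-0.95,0.19,0.35,0,0,0,0.4]]])

```text
time_s: 1.9
tool_pos: [0.4859, 0.1338, 0.1236]
tool_rot: [-179.8, 0.2, 107.3]
force: [-0.8, -0.1, 0.4]
grip_width: 0.0529
grasp_force: 0.0
```

Run:
```python
from h import *
go(484.5,130.8,19,107.3)
o=env.get_obs();p,d=env.read_camera("wrist");cv2.imwrite("pics/w1.png",p[:,:,::-1])
```

```text
pos [0.4859 0.1338 0.1236] rot [-179.8    0.2  107.3] t 1.9 q [-41.   6.  24. 112.  -3.  63.   1.] shift [-0.022 -0.019  1.046] turnz -0.0001
```

View pics/w1.png

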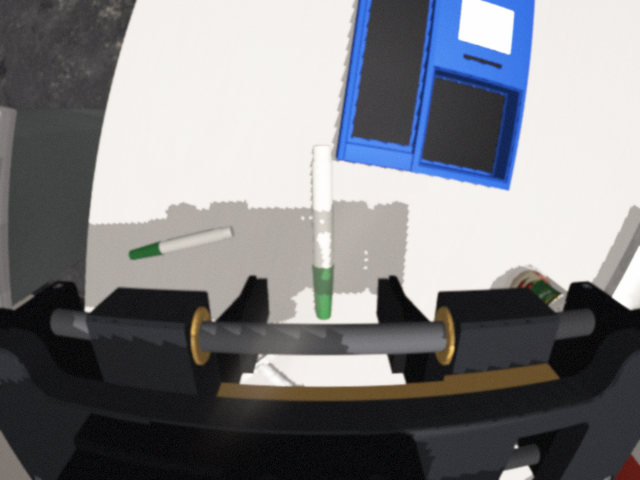

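The wrist view shows the pen lying vertically at column 322, midway between the fingers. I'll go down and grip it.

Emit:
jog_arm(grip_force=10, motion=[[[-0.02,-0.02,0.4,0,0,0,0.4],[-0.02,-0.02,0.7,0,0,0,0.4],[-0.02,-0.02,0.9,0,0,0,0.4],[-0.02,-0.02,1,0,0,0,0.4],[-0.02,-0.02,1,0,0,0,0.4]]])

```text
time_s: 2.45
tool_pos: [0.483, 0.1372, 0.0246]
tool_rot: [-179.9, -0.0, 107.8]
force: [-0.5, -0.1, 0.1]
grip_width: 0.0518
grasp_force: 0.0
```

Emit:
jog_arm(motion=[[[0,0,0.04,0,0,0,0.5],[0,0,0.04,0,0,0,1],[0,0,0.04,0,0,0,1],[0,0,0.04,0,0,0,1],[0,0,0.04,0,0,0,1]]])

```text
time_s: 2.95
tool_pos: [0.4846, 0.1366, 0.022]
tool_rot: [179.9, -0.0, 107.7]
force: [1.2, -0.0, -0.1]
grip_width: 0.0202
grasp_force: 0.0
```

Emit:
jog_arm(motion=[[[0,0,0,0,0,0,1],[0,0,0,0,0,0,1],[0,0,0,0,0,0,1],[0,0,0,0,0,0,1]]])

```text
time_s: 3.35
tool_pos: [0.4844, 0.1365, 0.0219]
tool_rot: [180.0, -0.0, 107.7]
force: [-0.5, -0.6, 4.2]
grip_width: 0.0144
grasp_force: 9.7
```

Emit:
jog_arm(motion=[[[0,0,-0.2,0,0,0,1],[0,0,-0.5,0,0,0,1],[0,0,-0.8,0,0,0,1],[0,0,-1,0,0,0,1],[0,0,-1,0,0,0,1]]])

```text
time_s: 3.85
tool_pos: [0.4863, 0.1372, 0.1242]
tool_rot: [179.7, -0.1, 107.7]
force: [0.9, 0.2, -0.4]
grip_width: 0.0135
grasp_force: 9.4
```

Run:
```python
from h import *
go(488.5,-298.2,110,103.1)
```

```text
pos [0.4863 0.1372 0.1242] rot [ 1.797e+02 -1.000e-01  1.077e+02] t 3.9 q [-42.   6.  24. 112.  -3.  62.   1.] shift [-4.155 -1.302  0.131] turnz 0.0254
```

The grip is just at the pen's equator, so I'll set it down and regrip 4 mm deeper.

Emit:
jog_arm(motion=[[[0,0,0.3,0,0,0,1],[0,0,0.6,0,0,0,1],[0,0,0.9,0,0,0,1],[0,0,1,0,0,0,1],[0,0,1,0,0,0,1]]])

```text
time_s: 4.35
tool_pos: [0.4827, 0.1358, 0.0195]
tool_rot: [-179.8, 0.0, 107.7]
force: [-0.2, -0.3, 0.1]
grip_width: 0.0151
grasp_force: 10.0
```

Emit:
jog_arm(grip_force=12, motion=[[[0,0,0,0,0,0,0.74],[0,0,0,0,0,0,0.74],[0,0,0,0,0,0,0.74],[0,0,0.04,0,0,0,0.74],[0,0,0.04,0,0,0,0.74]]])

```text
time_s: 4.85
tool_pos: [0.484, 0.1364, 0.0173]
tool_rot: [-180.0, -0.0, 107.7]
force: [-1.0, 0.5, 0.2]
grip_width: 0.0224
grasp_force: 0.0
```

Emit:
jog_arm(motion=[[[0,0,0,0,0,0,1],[0,0,0,0,0,0,1],[0,0,0,0,0,0,1],[0,0,0,0,0,0,1],[0,0,0,0,0,0,1]]])

```text
time_s: 5.35
tool_pos: [0.4843, 0.1364, 0.0176]
tool_rot: [180.0, -0.0, 107.7]
force: [-0.1, -0.3, 0.9]
grip_width: 0.0149
grasp_force: 12.0
```

Emit:
jog_arm(motion=[[[0,0,-0.2,0,0,0,1],[0,0,-0.5,0,0,0,1],[0,0,-0.8,0,0,0,1],[0,0,-1,0,0,0,1],[0,0,-1,0,0,0,1]]])

```text
time_s: 5.85
tool_pos: [0.4864, 0.1372, 0.1207]
tool_rot: [179.6, -0.1, 107.7]
force: [-0.5, -0.1, 0.8]
grip_width: 0.0151
grasp_force: 12.0
```

Run:
```python
from h import *
go(488.5,-298.2,110,103.1)
```

```text
pos [0.4864 0.1372 0.1207] rot [ 1.796e+02 -1.000e-01  1.077e+02] t 5.8 q [-42.   6.  25. 113.  -3.  62.   2.] shift [-4.155 -1.303  0.094] turnz 0.0254
```

Emit:
jog_arm(motion=[[[-0.25,-0.07,0,0,0,0.013,1],[-0.6,-0.18,0,0,0,0.026,1],[-1,-0.31,0,0,0,0.026,1]]])

```text
time_s: 6.15
tool_pos: [0.4841, 0.0306, 0.1163]
tool_rot: [-179.9, 0.0, 103.0]
force: [0.0, -0.1, -1.2]
grip_width: 0.0149
grasp_force: 12.0
```

Emit:
jog_arm(motion=[[[-0.4,-0.09,0,0,0,0,1],[-0.8,-0.18,0,0,0,0,1]]])

```text
time_s: 6.35
tool_pos: [0.4842, -0.0527, 0.1164]
tool_rot: [-179.9, -0.0, 102.9]
force: [0.4, 0.1, 0.3]
grip_width: 0.0147
grasp_force: 12.0
```

Emit:
jog_arm(motion=[[[-0.4,-0.09,0,0,0,0,1],[-0.8,-0.18,0,0,0,0,1]]])

```text
time_s: 6.55
tool_pos: [0.4845, -0.1346, 0.1164]
tool_rot: [-179.9, -0.0, 102.9]
force: [0.9, -0.0, -0.9]
grip_width: 0.015
grasp_force: 12.0
```

Emit:
jog_arm(motion=[[[-0.4,-0.09,0,0,0,0,1],[-0.8,-0.18,0,0,0,0,1]]])

```text
time_s: 6.75
tool_pos: [0.4848, -0.2164, 0.1164]
tool_rot: [-179.9, -0.0, 102.9]
force: [0.3, -0.3, -0.5]
grip_width: 0.0151
grasp_force: 12.0
```

Emit:
jog_arm(motion=[[[-0.4,-0.09,0,0,0,0,1],[-0.7,-0.15,0,0,0,0,1],[-0.82,-0.18,0,0,0,0,1],[-0.82,-0.18,0,0,0,0,1],[-0.82,-0.18,0,0,0,0,1]]])

```text
time_s: 7.25
tool_pos: [0.4869, -0.2968, 0.1166]
tool_rot: [-179.9, -0.1, 103.0]
force: [0.7, 1.0, -0.2]
grip_width: 0.0149
grasp_force: 12.0
```

Run:
```python
from h import *
go(488.5,-298.2,44,103.1)
p,d=env.read_camera("wrist");cv2.imwrite("pics/w2.png",p[:,:,::-1])
```

```text
pos [ 0.4869 -0.2968  0.1166] rot [-1.799e+02 -1.000e-01  1.030e+02] t 7.2 q [ -9.  17.  44. 104. -13.  64.  53.] shift [-0.019  0.013  0.726] turnz -0.0005
```

View pics/w2.png

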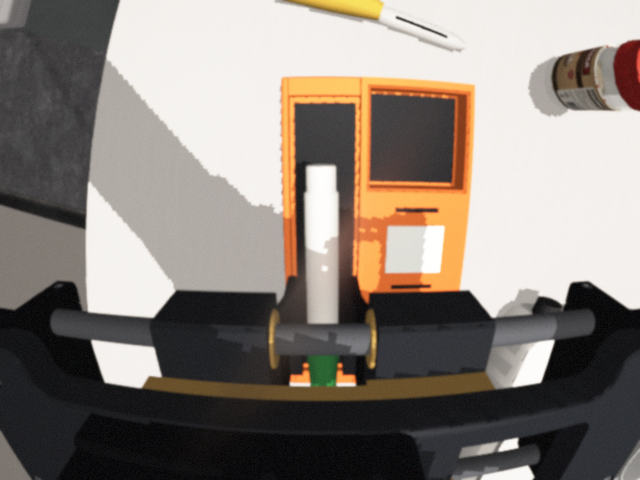

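The pen is over the orange lane (columns 293–357, with the pen at 322). I'll lower it and release.

Emit:
jog_arm(motion=[[[-0.01,0,0.3,0,0,0,1],[-0.01,0,0.5,0,0,0,1],[-0.01,0,0.65,0,0,0,1],[-0.01,0,0.74,0,0,0,1],[-0.01,0,0.74,0,0,0,1]]])

```text
time_s: 7.8
tool_pos: [0.4872, -0.2979, 0.0425]
tool_rot: [-179.9, -0.1, 103.1]
force: [-0.1, -0.1, -0.2]
grip_width: 0.0149
grasp_force: 12.0
```

Emit:
jog_arm(motion=[[[0,0,0,0,0,0,1],[0,0,0,0,0,0,0.75],[0,0,0,0,0,0,0.7],[0,0,0,0,0,0,0.65],[0,0,0,0,0,0,0.6]]])

```text
time_s: 8.3
tool_pos: [0.4878, -0.2993, 0.0439]
tool_rot: [180.0, 0.0, 103.0]
force: [0.1, -0.6, -0.2]
grip_width: 0.0315
grasp_force: 0.0
```

Emit:
jog_arm(motion=[[[0,0,0,0,0,0,0.6],[0,0,-0.1,0,0,0,0.5],[0,0,-0.3,0,0,0,0.4],[0,0,-0.6,0,0,0,0.4],[0,0,-0.8,0,0,0,0.4]]])

```text
time_s: 8.8
tool_pos: [0.488, -0.2999, 0.126]
tool_rot: [179.9, 0.1, 103.0]
force: [0.5, -0.6, -0.4]
grip_width: 0.0509
grasp_force: 0.0
```

Run:
```python
from h import *
go(454.8,-125,120,175.5)
```

```text
pos [ 0.488  -0.2999  0.126 ] rot [1.799e+02 1.000e-01 1.030e+02] t 8.8 q [ -9.  17.  44. 104. -13.  65.  53.] shift [1.779 0.068 0.058] turnz -0.403
```

Emit:
jog_arm(motion=[[[0.2,0,0,0,0,-0.04,0.4],[0.4,0,0,0,0,-0.08,0.4],[0.6,0,0,0,0,-0.12,0.4],[0.8,0,0,0,0,-0.16,0.4],[1,0,0,0,0,-0.2,0.4]]])

```text
time_s: 9.3
tool_pos: [0.4649, -0.2012, 0.1243]
tool_rot: [180.0, 0.0, 139.3]
force: [0.1, -0.8, -0.2]
grip_width: 0.0522
grasp_force: 0.0
```

Emit:
jog_arm(motion=[[[0.15,0.1,0,0,0,-0.041,0.4],[0.3,0.2,0,0,0,-0.081,0.4],[0.4,0.35,0,0,0,-0.122,0.4],[0.5,0.45,0,0,0,-0.162,0.4],[0.59,0.52,0,0,0,-0.203,0.4]]])

```text
time_s: 9.8
tool_pos: [0.455, -0.123, 0.1244]
tool_rot: [180.0, 0.1, 175.9]
force: [-0.1, -0.1, -0.4]
grip_width: 0.0521
grasp_force: 0.0
```

Emit:
jog_arm(motion=[[[0,0,0,0,0,0,0.4],[0,0,0,0,0,0,0.4]]])

```text
time_s: 10.0
tool_pos: [0.4549, -0.1243, 0.1241]
tool_rot: [-180.0, 0.1, 175.4]
force: [0.5, -0.2, 0.6]
grip_width: 0.0522
grasp_force: 0.0
```

Run:
```python
from h import *
go(454.8,-125,21,175.5)
p,d=env.read_camera("wrist");cv2.imwrite("pics/w3.png",p[:,:,::-1])
p,d=env.read_camera("top");np.savez("top1.npz",p=p,d=d);cv2.imwrite("pics/t1.png",cv2.resize(p[180:380,60:540],None,fx=1.6,fy=1.6)[:,:,::-1])
```

```text
pos [ 0.4549 -0.1243  0.1241] rot [-1.800e+02  1.000e-01  1.754e+02] t 10.0 q [-19.   1.  32. 117.  -1.  62.  98.] shift [ 0.002 -0.007  1.031] turnz -0.0008
```

View pics/w3.png

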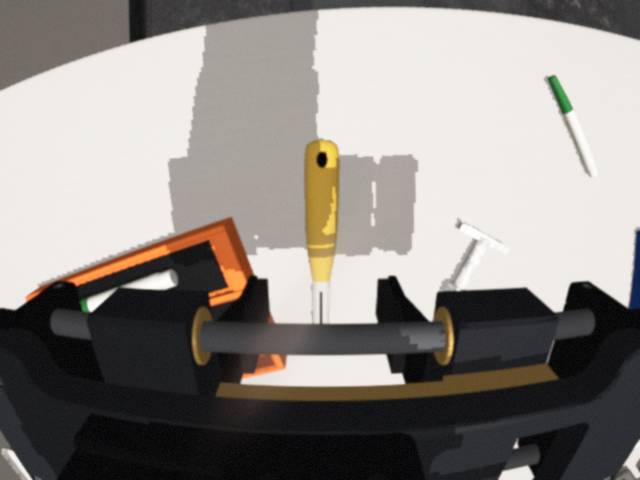

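View pics/t1.png

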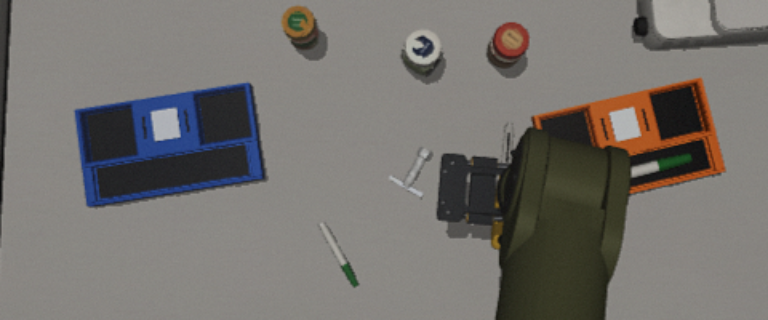

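The pen lies in the orange lane. The peeler is centred between the fingers at column 321, so I'll grip it.

Emit:
jog_arm(grip_force=25, motion=[[[0,-0.01,0.4,0,0,0,0.4],[0,-0.01,0.7,0,0,0,0.4],[0,-0.01,0.9,0,0,0,0.4],[0,-0.01,0.98,0,0,0,0.4],[0,-0.01,0.98,0,0,0,0.4]]])

```text
time_s: 10.6
tool_pos: [0.4538, -0.1253, 0.0248]
tool_rot: [-180.0, -0.1, 175.4]
force: [0.2, 0.4, -0.2]
grip_width: 0.0525
grasp_force: 0.0
```

Emit:
jog_arm(motion=[[[0,0,0.05,0,0,0,0.5],[0,0,0.05,0,0,0,1],[0,0,0.05,0,0,0,1],[0,0,0.05,0,0,0,1],[0,0,0.05,0,0,0,1]]])

```text
time_s: 11.1
tool_pos: [0.455, -0.1248, 0.021]
tool_rot: [180.0, 0.1, 175.5]
force: [0.9, -0.2, 0.9]
grip_width: 0.0212
grasp_force: 25.0
```

Emit:
jog_arm(motion=[[[0,0,0,0,0,0,1],[0,0,0,0,0,0,1],[0,0,0,0,0,0,1]]])

```text
time_s: 11.4
tool_pos: [0.455, -0.1247, 0.0209]
tool_rot: [180.0, 0.0, 175.5]
force: [0.1, 0.2, 3.7]
grip_width: 0.0211
grasp_force: 25.0
```

Emit:
jog_arm(motion=[[[0,0,-0.2,0,0,0,1],[0,0,-0.5,0,0,0,1],[0,0,-0.8,0,0,0,1],[0,0,-1,0,0,0,1],[0,0,-1,0,0,0,1]]])

```text
time_s: 11.9
tool_pos: [0.4564, -0.1251, 0.1229]
tool_rot: [180.0, 0.3, 175.5]
force: [0.4, -0.2, -1.6]
grip_width: 0.021
grasp_force: 24.9
```

Run:
```python
from h import *
go(486,307.3,120,99.3)
```

```text
pos [ 0.4564 -0.1251  0.1229] rot [180.    0.3 175.5] t 11.9 q [-20.   1.  33. 117.  -1.  62.  99.] shift [0.041 4.334 0.031] turnz 0.4236
```

Emit:
jog_arm(motion=[[[-0.02,0.15,0,0,0,0.042,1],[-0.04,0.35,0,0,0,0.084,1],[-0.06,0.55,0,0,0,0.127,1],[-0.08,0.78,0,0,0,0.17,1],[-0.1,1,0,0,0,0.212,1]]])

```text
time_s: 12.4
tool_pos: [0.4713, -0.025, 0.1188]
tool_rot: [-179.9, -0.1, 137.1]
force: [0.5, 0.5, -0.7]
grip_width: 0.021
grasp_force: 24.9
```

Emit:
jog_arm(motion=[[[0.18,0.2,0,0,0,0.042,1],[0.35,0.38,0,0,0,0.084,1],[0.53,0.57,0,0,0,0.127,1],[0.7,0.76,0,0,0,0.17,1],[0.88,0.96,0,0,0,0.212,1]]])

```text
time_s: 12.9
tool_pos: [0.4714, 0.1049, 0.1187]
tool_rot: [-179.8, 0.0, 98.9]
force: [0.6, 1.1, -1.1]
grip_width: 0.0211
grasp_force: 24.9
```

Emit:
jog_arm(motion=[[[0.25,0.05,0,0,0,0,1],[0.5,0.1,0,0,0,0,1],[0.71,0.15,0,0,0,0,1]]])

```text
time_s: 13.2
tool_pos: [0.4747, 0.178, 0.1186]
tool_rot: [-179.8, 0.0, 99.3]
force: [0.6, -0.7, -0.6]
grip_width: 0.0209
grasp_force: 24.9
```

Emit:
jog_arm(motion=[[[0.25,0.05,0,0,0,0,1],[0.5,0.1,0,0,0,0,1],[0.71,0.15,0,0,0,0,1]]])

```text
time_s: 13.5
tool_pos: [0.4782, 0.2503, 0.1185]
tool_rot: [-179.8, 0.0, 99.3]
force: [-0.5, 0.2, 0.1]
grip_width: 0.0212
grasp_force: 24.9
```

Emit:
jog_arm(motion=[[[0.25,0.05,0,0,0,0,1],[0.5,0.1,0,0,0,0,1],[0.71,0.15,0,0,0,0,1],[0.71,0.15,0,0,0,0,1],[0.71,0.15,0,0,0,0,1]]])

```text
time_s: 14.0
tool_pos: [0.482, 0.3212, 0.1186]
tool_rot: [-179.8, 0.1, 99.3]
force: [-0.9, -1.0, -0.4]
grip_width: 0.0213
grasp_force: 24.9
```

Run:
```python
from h import *
go(483.6,322.1,44,99.3)
p,d=env.read_camera("wrist");cv2.imwrite("pics/w4.png",p[:,:,::-1])
```

```text
pos [0.482  0.3212 0.1186] rot [-1.798e+02  1.000e-01  9.930e+01] t 14.0 q [-47.  15.  12. 102.  -4.  64. -24.] shift [0.007 0.019 0.746] turnz -0.0002
```

View pics/w4.png

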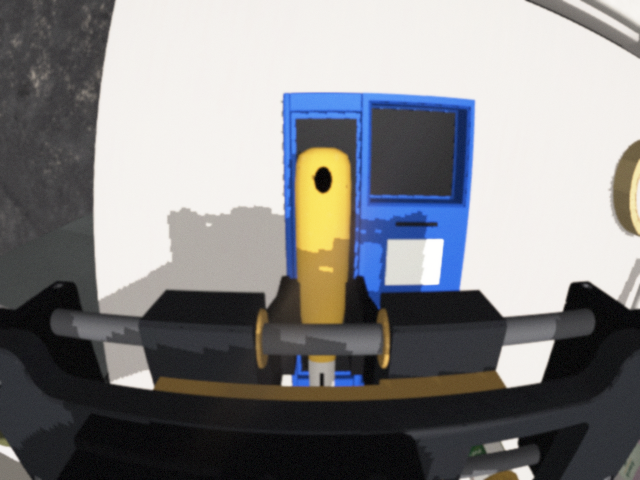

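The peeler sits over the blue lane. The lane centre is at column 327 and the peeler at 322, so I'll shift 2 mm and lower it.

Emit:
jog_arm(motion=[[[0,0.02,0.3,0,0,0,1],[0,0.02,0.5,0,0,0,1],[0,0.02,0.65,0,0,0,1],[0,0.02,0.75,0,0,0,1],[0,0.02,0.75,0,0,0,1]]])

```text
time_s: 14.55
tool_pos: [0.4842, 0.321, 0.0441]
tool_rot: [-179.9, 0.1, 99.2]
force: [-0.5, -0.1, -1.2]
grip_width: 0.0209
grasp_force: 24.9
```

Emit:
jog_arm(motion=[[[0,0,0,0,0,0,1],[0,0,0,0,0,0,0.7],[0,0,0,0,0,0,0.65],[0,0,0,0,0,0,0.6],[0,0,0,0,0,0,0.55]]])

```text
time_s: 15.05
tool_pos: [0.4851, 0.3224, 0.0461]
tool_rot: [180.0, -0.0, 99.2]
force: [-0.4, 0.3, 1.2]
grip_width: 0.0359
grasp_force: 0.0
```

Emit:
jog_arm(motion=[[[0,0,0,0,0,0,0.5],[0,0,-0.1,0,0,0,0.4],[0,0,-0.4,0,0,0,0.2],[0,0,-0.7,0,0,0,0],[0,0,-1,0,0,0,0]]])

```text
time_s: 15.55
tool_pos: [0.4849, 0.3221, 0.1474]
tool_rot: [180.0, -0.0, 99.2]
force: [0.6, 0.1, 0.6]
grip_width: 0.0678
grasp_force: 0.0
```

Emit:
jog_arm(motion=[[[0.2,0,-0.1,0,0,0,0],[0,0,-0.3,0,0,0,0],[0,0,-0.5,0,0,0,0],[0,0,-0.5,0,0,0,0]]])

```text
time_s: 15.95
tool_pos: [0.4868, 0.3228, 0.1996]
tool_rot: [179.7, -0.2, 99.2]
force: [-0.3, 0.6, -0.2]
grip_width: 0.0864
grasp_force: 0.0
```

Run:
```python
from h import *
go(666,136.6,190,99.3)
p,d=env.read_camera("wrist");cv2.imwrite("pics/w5.png",p[:,:,::-1])
```

```text
pos [0.4868 0.3228 0.1996] rot [179.7  -0.2  99.2] t 15.9 q [-47.  11.  13.  97.  -3.  72. -25.] shift [-2.124  1.473  0.097] turnz -0.0008
```

View pics/w5.png

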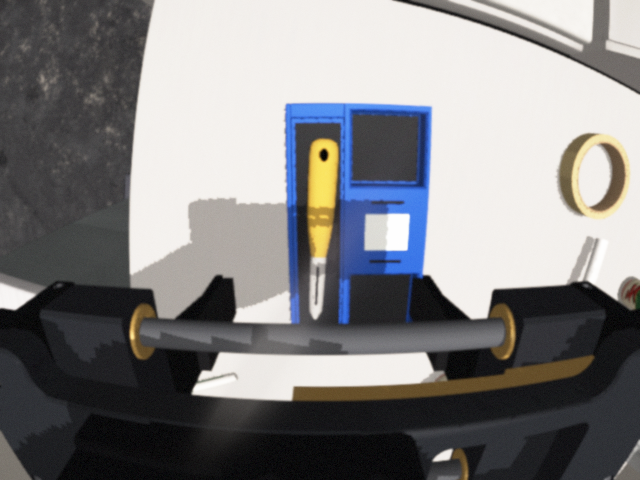

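The peeler lies flat in the blue lane. Next is the gold jar.

Emit:
jog_arm(motion=[[[-0.35,0.25,0,0,0,0,0],[-0.71,0.49,0,0,0,0,0]]])

```text
time_s: 16.2
tool_pos: [0.5438, 0.2612, 0.1947]
tool_rot: [-179.9, -0.0, 99.5]
force: [1.8, 0.9, -0.8]
grip_width: 0.0869
grasp_force: 0.0
```

Emit:
jog_arm(motion=[[[-0.35,0.25,0,0,0,0,0],[-0.71,0.49,0,0,0,0,0]]])

```text
time_s: 16.4
tool_pos: [0.6047, 0.1969, 0.1945]
tool_rot: [-179.9, -0.0, 99.3]
force: [0.5, -0.2, -0.0]
grip_width: 0.0872
grasp_force: 0.0
```

Emit:
jog_arm(motion=[[[-0.35,0.25,0,0,0,0,0],[-0.71,0.49,0,0,0,0,0],[-0.71,0.49,0,0,0,0,0],[-0.71,0.49,0,0,0,0,0]]])

```text
time_s: 16.8
tool_pos: [0.6639, 0.1341, 0.194]
tool_rot: [-179.9, 0.0, 99.1]
force: [-1.2, -1.0, -0.1]
grip_width: 0.0871
grasp_force: 0.0
```

Run:
```python
from h import *
go(666,136.6,57,99.3)
```

```text
pos [0.6639 0.1341 0.194 ] rot [-179.9    0.    99.1] t 16.8 q [-29.  24.  21.  83.  -8.  75.   1.] shift [0.022 0.028 1.37 ] turnz -0.0013
```

Emit:
jog_arm(grip_force=25, motion=[[[0.02,0.02,0.3,0,0,0,0],[0.02,0.02,0.6,0,0,0,0],[0.02,0.02,0.9,0,0,0,0],[0.02,0.02,1,0,0,0,0]]])

```text
time_s: 17.2
tool_pos: [0.662, 0.14, 0.0913]
tool_rot: [-179.6, -0.0, 99.4]
force: [-0.3, 0.7, -0.0]
grip_width: 0.0874
grasp_force: 0.0
```

Emit:
jog_arm(motion=[[[0,0,0.25,0,0,0,0],[0,0,0.37,0,0,0,0],[0,0,0.37,0,0,0,0.3],[0,0,0.37,0,0,0,1],[0,0,0.37,0,0,0,1]]])

```text
time_s: 17.7
tool_pos: [0.6668, 0.1382, 0.0603]
tool_rot: [179.9, -0.0, 99.2]
force: [0.1, -0.7, -0.5]
grip_width: 0.0708
grasp_force: 0.0
```

Emit:
jog_arm(motion=[[[0,0,0,0,0,0,1],[0,0,0,0,0,0,1],[0,0,0,0,0,0,1],[0,0,0,0,0,0,1]]])

```text
time_s: 18.1
tool_pos: [0.6663, 0.1379, 0.0592]
tool_rot: [179.9, -0.0, 99.2]
force: [0.8, 0.2, 1.0]
grip_width: 0.0408
grasp_force: 25.0
```

Run:
```python
from h import *
o=env.get_obs();print(o["grip_width"],o["grasp_force"],o["force"])
go(535,391.3,187,99.3)
```

```text
0.04083832602414284 24.99097962398082 [0.82526481 0.19048147 0.9542962 ]
pos [0.6663 0.1379 0.0592] rot [179.9  -0.   99.2] t 18.1 q [-28.  30.  19.  90. -11.  62.   3.] shift [ 2.712 -0.889 -1.279] turnz -0.0005
```

Emit:
jog_arm(motion=[[[0,0,-0.2,0,0,0,1],[0,0,-0.5,0,0,0,1],[0,0,-0.8,0,0,0,1],[0,0,-1,0,0,0,1]]])

```text
time_s: 18.5
tool_pos: [0.6662, 0.1377, 0.1605]
tool_rot: [179.9, -0.0, 99.2]
force: [1.1, 1.0, -1.1]
grip_width: 0.0408
grasp_force: 25.0
```

Emit:
jog_arm(motion=[[[0.2,-0.06,0,0,0,0,1],[0.55,-0.18,0,0,0,0,1],[0.9,-0.3,0,0,0,0,1]]])

```text
time_s: 18.8
tool_pos: [0.6212, 0.2217, 0.1583]
tool_rot: [-180.0, 0.0, 99.1]
force: [0.4, 0.4, -1.6]
grip_width: 0.0408
grasp_force: 25.0
```

Emit:
jog_arm(motion=[[[0.35,-0.11,0,0,0,0,1],[0.65,-0.21,0,0,0,0,1],[0.9,-0.3,0,0,0,0,1]]])

```text
time_s: 19.1
tool_pos: [0.5759, 0.308, 0.158]
tool_rot: [-179.9, -0.0, 99.3]
force: [-0.7, 0.5, -0.5]
grip_width: 0.0406
grasp_force: 25.0
```

Emit:
jog_arm(motion=[[[0.35,-0.11,0,0,0,0,1],[0.65,-0.21,0,0,0,0,1],[0.9,-0.29,0,0,0,0,1],[0.9,-0.29,0,0,0,0,1],[0.9,-0.29,0,0,0,0,1]]])

```text
time_s: 19.6
tool_pos: [0.534, 0.3902, 0.158]
tool_rot: [-180.0, 0.1, 99.3]
force: [0.4, 0.2, -1.3]
grip_width: 0.0406
grasp_force: 25.0
```

Run:
```python
from h import *
go(535,391.3,65,99.3)
p,d=env.read_camera("wrist");cv2.imwrite("pics/w6.png",p[:,:,::-1])
```

```text
pos [0.534  0.3902 0.158 ] rot [-1.80e+02  1.00e-01  9.93e+01] t 19.6 q [-49.  23.  14.  88.  -6.  71. -25.] shift [0.011 0.012 0.93 ] turnz 0.0001
```

View pics/w6.png

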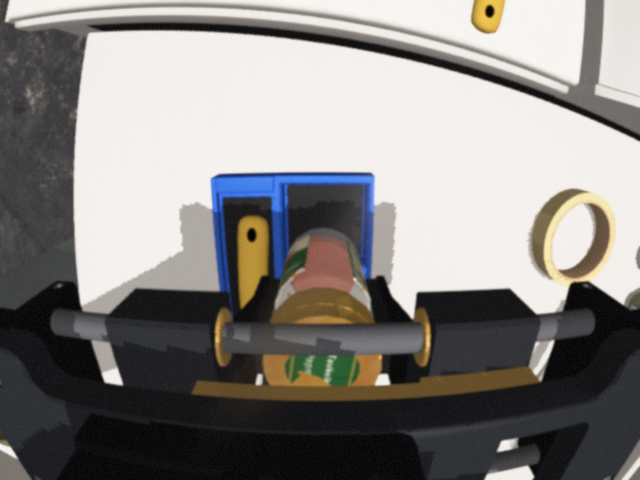

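The jar is centred over the far well. I'll lower and release it, then move on to the red jar.

Emit:
jog_arm(motion=[[[0.01,0.01,0.3,0,0,0,1],[0.01,0.01,0.6,0,0,0,1],[0.01,0.01,0.8,0,0,0,1],[0.01,0.01,0.9,0,0,0,1],[0.01,0.01,0.93,0,0,0,1]]])

```text
time_s: 20.15
tool_pos: [0.5358, 0.3892, 0.0644]
tool_rot: [-179.9, 0.1, 99.1]
force: [-0.8, -0.2, -1.4]
grip_width: 0.0405
grasp_force: 25.0
```

Emit:
jog_arm(motion=[[[0,0,0.01,0,0,0,1],[0,0,0.01,0,0,0,1],[0,0,0.01,0,0,0,0.45],[0,0,0.01,0,0,0,0.3],[0,0,0.01,0,0,0,0.1]]])

```text
time_s: 20.65
tool_pos: [0.5359, 0.3916, 0.0655]
tool_rot: [179.9, -0.1, 99.2]
force: [0.7, -0.5, -0.7]
grip_width: 0.0563
grasp_force: 0.0
```

Emit:
jog_arm(motion=[[[0,0,0,0,0,0,0],[0,0,0,0,0,0,0],[0,0,-0.3,0,0,0,0],[0,0,-0.6,0,0,0,0],[0,0,-1,0,0,0,0]]])

```text
time_s: 21.15
tool_pos: [0.5345, 0.3905, 0.164]
tool_rot: [-179.8, 0.1, 99.2]
force: [-0.3, 1.3, 0.7]
grip_width: 0.0858
grasp_force: 0.0
```

Emit:
jog_arm(motion=[[[0,0,-0.2,0,0,0,0],[0,0,-0.35,0,0,0,0],[0,0,-0.35,0,0,0,0]]])

```text
time_s: 21.45
tool_pos: [0.5364, 0.3918, 0.2019]
tool_rot: [179.8, -0.1, 99.2]
force: [-0.1, -0.3, -0.3]
grip_width: 0.087
grasp_force: 0.0
```

Run:
```python
from h import *
go(645,-128.9,195,99.3)
```

```text
pos [0.5364 0.3918 0.2019] rot [ 1.798e+02 -1.000e-01  9.920e+01] t 21.4 q [-50.  21.  14.  84.  -5.  75. -25.] shift [-5.314  0.238  0.059] turnz -0.0005
```

Emit:
jog_arm(motion=[[[-0.44,0.02,0,0,0,0,0],[-0.89,0.04,0,0,0,0,0]]])

```text
time_s: 21.65
tool_pos: [0.5522, 0.3044, 0.1973]
tool_rot: [-179.8, 0.1, 99.5]
force: [0.8, 0.1, 0.6]
grip_width: 0.087
grasp_force: 0.0
```

Emit:
jog_arm(motion=[[[-0.44,0.02,0,0,0,0,0],[-0.89,0.04,0,0,0,0,0]]])

```text
time_s: 21.85
tool_pos: [0.571, 0.2149, 0.1975]
tool_rot: [-179.8, 0.0, 99.2]
force: [0.5, 0.2, 0.4]
grip_width: 0.0868
grasp_force: 0.0
```

Emit:
jog_arm(motion=[[[-0.44,0.02,0,0,0,0,0],[-0.89,0.04,0,0,0,0,0]]])

```text
time_s: 22.05
tool_pos: [0.5892, 0.1277, 0.1976]
tool_rot: [-179.8, 0.0, 99.2]
force: [0.6, -0.0, 0.4]
grip_width: 0.0868
grasp_force: 0.0
```

Emit:
jog_arm(motion=[[[-0.44,0.02,0,0,0,0,0],[-0.89,0.04,0,0,0,0,0]]])

```text
time_s: 22.25
tool_pos: [0.6074, 0.0407, 0.1976]
tool_rot: [-179.8, -0.0, 99.2]
force: [0.7, 0.6, 0.2]
grip_width: 0.0873
grasp_force: 0.0
```

Emit:
jog_arm(motion=[[[-0.44,0.02,0,0,0,0,0],[-0.89,0.04,0,0,0,0,0]]])

```text
time_s: 22.45
tool_pos: [0.6257, -0.0464, 0.1976]
tool_rot: [-179.8, -0.0, 99.2]
force: [0.3, 1.0, -0.1]
grip_width: 0.0873
grasp_force: 0.0
```

Emit:
jog_arm(motion=[[[-0.44,0.02,0,0,0,0,0],[-0.87,0.04,0,0,0,0,0],[-0.87,0.04,0,0,0,0,0],[-0.87,0.04,0,0,0,0,0]]])

```text
time_s: 22.85
tool_pos: [0.6433, -0.1316, 0.1975]
tool_rot: [-179.8, -0.0, 99.0]
force: [-0.2, -0.3, 0.3]
grip_width: 0.0872
grasp_force: 0.0
```

Run:
```python
from h import *
go(645,-128.9,58,99.3)
p,d=env.read_camera("wrist");cv2.imwrite("pics/w7.png",p[:,:,::-1])
```

```text
pos [ 0.6433 -0.1316  0.1975] rot [-179.8   -0.    99. ] t 22.9 q [-13.  22.  29.  86. -11.  75.  26.] shift [0.023 0.026 1.395] turnz -0.0015
```

View pics/w7.png

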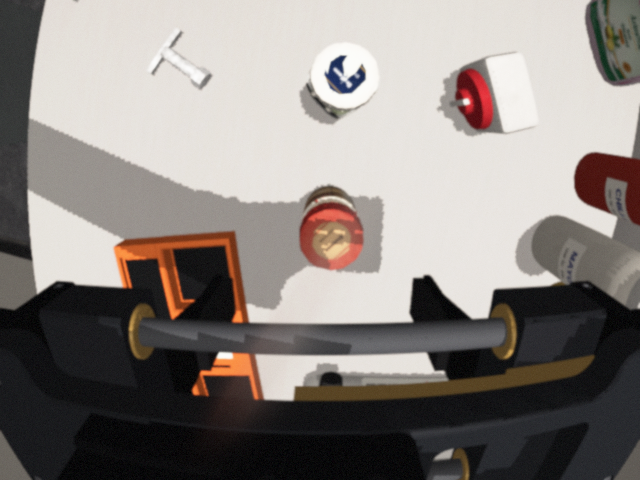

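The red jar's lid is at (332,235), roughly centred. I'll grip it.

Emit:
jog_arm(motion=[[[0.02,0.02,0.3,0,0,0,0],[0.02,0.02,0.6,0,0,0,0],[0.02,0.02,0.9,0,0,0,0],[0.02,0.02,1,0,0,0,0]]])

```text
time_s: 23.3
tool_pos: [0.6436, -0.1244, 0.0953]
tool_rot: [-179.6, -0.2, 99.4]
force: [-0.7, 0.1, -0.4]
grip_width: 0.0871
grasp_force: 0.0
```

Emit:
jog_arm(motion=[[[0,0,0.25,0,0,0,0],[0,0,0.39,0,0,0,0],[0,0,0.39,0,0,0,0.3],[0,0,0.39,0,0,0,1],[0,0,0.39,0,0,0,1]]])

```text
time_s: 23.8
tool_pos: [0.6471, -0.1279, 0.0622]
tool_rot: [179.9, 0.0, 99.2]
force: [-0.0, -0.0, 0.4]
grip_width: 0.0706
grasp_force: 0.0
```

Emit:
jog_arm(motion=[[[0,0,0,0,0,0,1],[0,0,0,0,0,0,1],[0,0,0,0,0,0,1],[0,0,0,0,0,0,1]]])

```text
time_s: 24.2
tool_pos: [0.6466, -0.1279, 0.0612]
tool_rot: [179.9, 0.0, 99.2]
force: [1.6, -0.0, 1.8]
grip_width: 0.0442
grasp_force: 25.0
```

Run:
```python
from h import *
o=env.get_obs();print(o["grip_width"],o["grasp_force"],o["force"])
go(559.3,243.3,187,99.3)
```

```text
0.04415206927445563 24.98447655583732 [ 1.60347642 -0.03215584  1.84991714]
pos [ 0.6466 -0.1279  0.0612] rot [179.9   0.   99.2] t 24.2 q [-12.  29.  27.  93. -15.  61.  29.] shift [ 3.804 -0.265 -1.26 ] turnz -0.0005
```

Emit:
jog_arm(motion=[[[0,0,-0.2,0,0,0,1],[0,0,-0.5,0,0,0,1],[0,0,-0.8,0,0,0,1],[0,0,-1,0,0,0,1]]])

```text
time_s: 24.6
tool_pos: [0.6464, -0.1282, 0.1625]
tool_rot: [179.9, 0.0, 99.2]
force: [0.2, -0.3, -0.7]
grip_width: 0.0442
grasp_force: 25.0
```

Emit:
jog_arm(motion=[[[0,0,-0.2,0,0,0,1],[0,0,-0.4,0,0,0,1],[0,0,-0.4,0,0,0,1]]])

```text
time_s: 24.9
tool_pos: [0.6475, -0.1283, 0.2035]
tool_rot: [179.7, 0.1, 99.2]
force: [0.5, 0.5, -0.3]
grip_width: 0.044
grasp_force: 25.0
```

Emit:
jog_arm(motion=[[[0.2,-0.02,0,0,0,0,1],[0.55,-0.04,0,0,0,0,1],[0.95,-0.07,0,0,0,0,1]]])

```text
time_s: 25.2
tool_pos: [0.6228, -0.0358, 0.1988]
tool_rot: [-179.9, 0.0, 99.0]
force: [0.9, 0.6, -1.9]
grip_width: 0.0443
grasp_force: 25.0
```

Emit:
jog_arm(motion=[[[0.35,-0.02,0,0,0,0,1],[0.65,-0.04,0,0,0,0,1],[0.95,-0.06,0,0,0,0,1]]])

```text
time_s: 25.5
tool_pos: [0.6015, 0.059, 0.1989]
tool_rot: [-179.9, -0.0, 99.2]
force: [1.7, -0.5, -1.1]
grip_width: 0.0443
grasp_force: 25.0
```

Emit:
jog_arm(motion=[[[0.35,-0.02,0,0,0,0,1],[0.65,-0.04,0,0,0,0,1],[0.95,-0.07,0,0,0,0,1]]])

```text
time_s: 25.8
tool_pos: [0.5794, 0.1515, 0.1989]
tool_rot: [-179.9, 0.0, 99.2]
force: [-0.3, 0.1, -1.3]
grip_width: 0.0438
grasp_force: 25.0
```

Emit:
jog_arm(motion=[[[0.35,-0.02,0,0,0,0,1],[0.65,-0.04,0,0,0,0,1],[0.95,-0.06,0,0,0,0,1],[0.95,-0.06,0,0,0,0,1],[0.95,-0.06,0,0,0,0,1]]])

```text
time_s: 26.3
tool_pos: [0.5585, 0.2436, 0.1989]
tool_rot: [-179.9, 0.1, 99.3]
force: [-0.3, -1.3, -2.1]
grip_width: 0.0442
grasp_force: 25.0
```

Run:
```python
from h import *
go(559.3,243.3,67,99.3)
p,d=env.read_camera("wrist");cv2.imwrite("pics/w8.png",p[:,:,::-1])
```

```text
pos [0.5585 0.2436 0.1989] rot [-1.799e+02  1.000e-01  9.930e+01] t 26.3 q [-42.  15.  19.  93.  -5.  73. -13.] shift [-0.002  0.01   1.319] turnz 0.0002
```

View pics/w8.png

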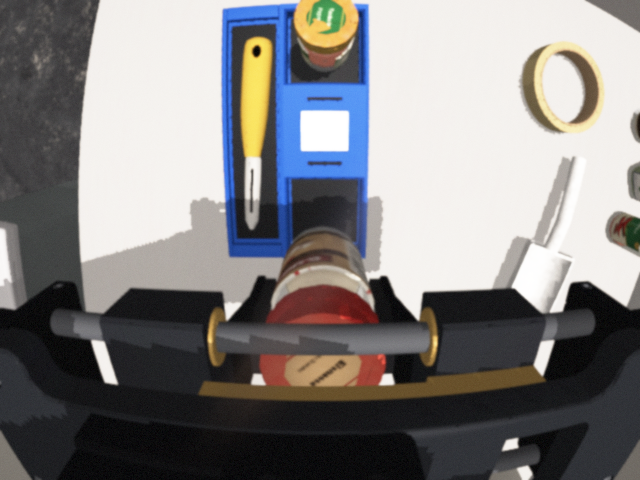

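The gold jar stands upright in its well, and the red jar is aligned over the near one. I'll lower it.

Emit:
jog_arm(motion=[[[0,0.01,0.3,0,0,0,1],[0,0.01,0.6,0,0,0,1],[0,0.01,0.9,0,0,0,1],[0,0.01,0.9,0,0,0,1]]])

```text
time_s: 26.75
tool_pos: [0.5576, 0.2398, 0.1057]
tool_rot: [-179.5, 0.2, 99.1]
force: [-1.5, -0.9, -2.1]
grip_width: 0.0437
grasp_force: 25.0
```

Emit:
jog_arm(motion=[[[0,0,0.2,0,0,0,1],[0,0,0.35,0,0,0,1],[0,0,0.42,0,0,0,1],[0,0,0.42,0,0,0,1],[0,0,0.43,0,0,0,1]]])

```text
time_s: 27.25
tool_pos: [0.5611, 0.2433, 0.0685]
tool_rot: [179.9, -0.0, 99.2]
force: [-0.8, -0.1, -1.1]
grip_width: 0.044
grasp_force: 25.0
```

Emit:
jog_arm(motion=[[[0,0,0,0,0,0,1],[0,0,0,0,0,0,0.42],[0,0,0,0,0,0,0.3],[0,0,0,0,0,0,0.1],[0,0,0,0,0,0,0]]])

```text
time_s: 27.75
tool_pos: [0.5607, 0.2434, 0.0679]
tool_rot: [180.0, -0.0, 99.2]
force: [0.7, -0.6, 0.1]
grip_width: 0.0666
grasp_force: 0.0
```

Emit:
jog_arm(motion=[[[0,0,0,0,0,0,0],[0,0,0,0,0,0,0],[0,0,-0.3,0,0,0,0],[0,0,-0.6,0,0,0,0],[0,0,-1,0,0,0,0]]])

```text
time_s: 28.25
tool_pos: [0.5594, 0.2427, 0.1671]
tool_rot: [-179.8, 0.1, 99.2]
force: [-0.1, 0.1, -0.3]
grip_width: 0.0869
grasp_force: 0.0
```

Emit:
jog_arm(motion=[[[0,0,-0.2,0,0,-0.01,0],[0,0,-0.35,0,0,-0.02,0],[0,0,-0.35,0,0,-0.021,0]]])

```text
time_s: 28.55
tool_pos: [0.5615, 0.2437, 0.2047]
tool_rot: [179.8, -0.1, 103.0]
force: [0.3, 1.3, -0.0]
grip_width: 0.0869
grasp_force: 0.0
```

Run:
```python
from h import *
go(635.7,-18.6,195,103.1)
```

```text
pos [0.5615 0.2437 0.2047] rot [ 1.798e+02 -1.000e-01  1.030e+02] t 28.6 q [-41.  15.  18.  92.  -5.  74.  -9.] shift [-2.723  0.13   0.094] turnz -0.0004
```

Emit:
jog_arm(motion=[[[-0.45,0.02,0,0,0,0,0],[-0.91,0.04,0,0,0,0,0]]])

```text
time_s: 28.75
tool_pos: [0.5838, 0.1563, 0.2005]
tool_rot: [-179.8, 0.0, 103.3]
force: [1.3, -1.5, -0.1]
grip_width: 0.0871
grasp_force: 0.0
```

Emit:
jog_arm(motion=[[[-0.45,0.02,0,0,0,0,0],[-0.91,0.04,0,0,0,0,0]]])

```text
time_s: 28.95
tool_pos: [0.6085, 0.0661, 0.2006]
tool_rot: [-179.8, -0.0, 103.0]
force: [1.2, -0.6, -0.0]
grip_width: 0.0868
grasp_force: 0.0
```

Emit:
jog_arm(motion=[[[-0.45,0.02,0,0,0,0,0],[-0.9,0.05,0,0,0,0,0],[-0.9,0.05,0,0,0,0,0],[-0.9,0.05,0,0,0,0,0],[-0.9,0.05,0,0,0,0,0]]])

```text
time_s: 29.45
tool_pos: [0.6336, -0.017, 0.2011]
tool_rot: [-179.9, -0.1, 103.1]
force: [0.5, 0.3, 0.5]
grip_width: 0.087
grasp_force: 0.0
```

Run:
```python
from h import *
go(635.7,-18.6,53,103.1)
```

```text
pos [ 0.6336 -0.017   0.2011] rot [-1.799e+02 -1.000e-01  1.031e+02] t 29.4 q [-22.  19.  26.  89.  -8.  74.  19.] shift [-0.022  0.02   1.481] turnz -0.0
```

Emit:
jog_arm(motion=[[[-0.02,0.02,0.3,0,0,0,0],[-0.02,0.02,0.6,0,0,0,0],[-0.02,0.02,0.9,0,0,0,0],[-0.02,0.02,1,0,0,0,0]]])

```text
time_s: 29.85
tool_pos: [0.634, -0.0176, 0.0986]
tool_rot: [-179.6, -0.1, 103.2]
force: [-0.1, 0.3, 0.1]
grip_width: 0.0869
grasp_force: 0.0
```

Emit:
jog_arm(motion=[[[0,0,0.25,0,0,0,0],[0,0,0.47,0,0,0,0],[0,0,0.47,0,0,0,0.3],[0,0,0.47,0,0,0,1],[0,0,0.47,0,0,0,1]]])

```text
time_s: 30.35
tool_pos: [0.638, -0.0199, 0.0575]
tool_rot: [179.8, 0.0, 103.0]
force: [-0.2, -0.6, 0.2]
grip_width: 0.0705
grasp_force: 0.0
```

Emit:
jog_arm(motion=[[[0,0,0,0,0,0,1],[0,0,0,0,0,0,1],[0,0,0,0,0,0,1],[0,0,0,0,0,0,1]]])

```text
time_s: 30.75
tool_pos: [0.6378, -0.0203, 0.0568]
tool_rot: [179.9, 0.0, 103.0]
force: [0.6, 0.1, 5.0]
grip_width: 0.0527
grasp_force: 25.0
```

Emit:
jog_arm(motion=[[[0,0,-0.2,0,0,0,1],[0,0,-0.5,0,0,0,1],[0,0,-0.8,0,0,0,1],[0,0,-1,0,0,0,1],[0,0,-1,0,0,0,1]]])

```text
time_s: 31.25
tool_pos: [0.6384, -0.0207, 0.1585]
tool_rot: [179.7, 0.0, 103.0]
force: [0.6, -0.5, -1.0]
grip_width: 0.053
grasp_force: 25.0
```

Run:
```python
from h import *
go(531.9,-211.1,155,103.1)
```

```text
pos [ 0.6384 -0.0207  0.1585] rot [179.7   0.  103. ] t 31.2 q [-21.  21.  26.  92. -10.  70.  20.] shift [-1.616 -1.466  0.029] turnz -0.0006
```

The opening is wider than expected (53 mm), so I'll look at the grasp.

Run:
```python
from h import *
a,_=env.read_camera("wrist");b,_=env.read_camera("side")
c=cv2.resize(b[130:290,200:360],(480,480))
cv2.imwrite("pics/w9.png",cv2.resize(np.hstack([a[80:480,160:480],c[:400]]),None,fx=1,fy=1)[:,:,::-1])
```

```text
(no output)
```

View pics/w9.png

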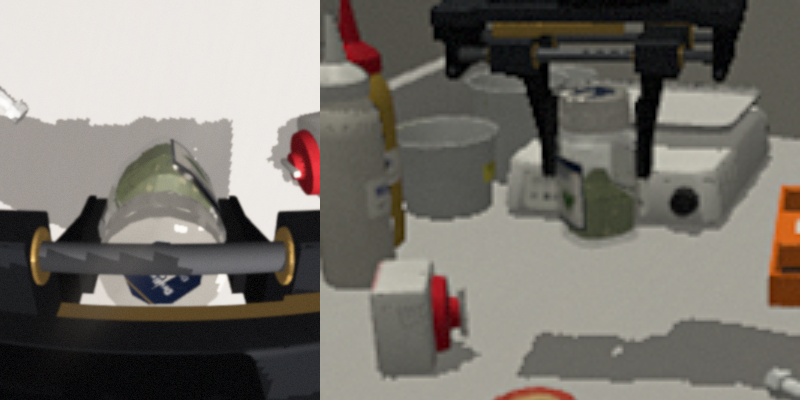

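The jar is held upright, and a label flap explains the extra width. I'll carry it to the near orange well.

Emit:
jog_arm(motion=[[[-0.2,-0.18,0,0,0,0,1],[-0.4,-0.36,0,0,0,0,1],[-0.6,-0.54,0,0,0,0,1],[-0.81,-0.73,0,0,0,0,1]]])

```text
time_s: 31.75
tool_pos: [0.5818, -0.116, 0.153]
tool_rot: [-179.8, -0.1, 103.0]
force: [-0.2, 0.1, -1.2]
grip_width: 0.0527
grasp_force: 25.0
```

Emit:
jog_arm(motion=[[[-0.25,-0.23,0,0,0,0,1],[-0.5,-0.46,0,0,0,0,1],[-0.7,-0.64,0,0,0,0,1],[-0.81,-0.73,0,0,0,0,1],[-0.81,-0.73,0,0,0,0,1]]])

```text
time_s: 32.25
tool_pos: [0.5291, -0.2129, 0.1543]
tool_rot: [-179.9, -0.0, 102.8]
force: [0.3, 1.0, -0.4]
grip_width: 0.0527
grasp_force: 25.0
```

Run:
```python
from h import *
p,d=env.read_camera("wrist");cv2.imwrite("pics/w10.png",p[:,:,::-1])
go(531.9,-211.1,62.5,103.1)
```

```text
pos [ 0.5304 -0.2108  0.1545] rot [-1.799e+02 -1.000e-01  1.029e+02] t 32.3 q [ -9.  13.  33. 102.  -8.  67.  38.] shift [-0.007  0.015  0.92 ] turnz -0.001
```

View pics/w10.png

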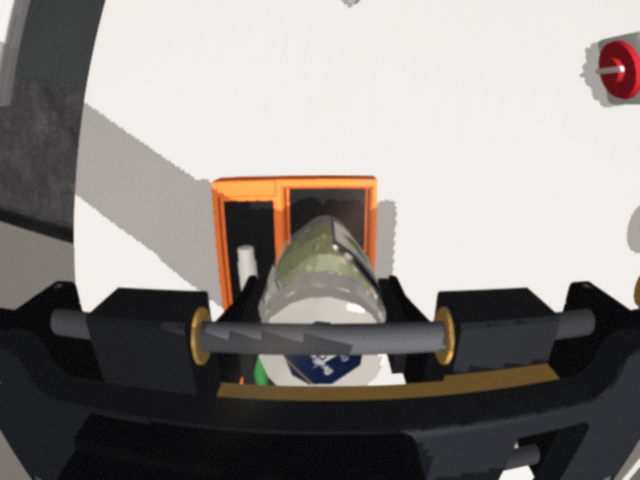

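The jar is aligned over the well (columns 287–372). I'll lower and release it.

Emit:
jog_arm(motion=[[[0,0.02,0.3,0,0,0,1],[0,0.02,0.6,0,0,0,1],[0,0.02,0.8,0,0,0,1],[0,0.02,0.9,0,0,0,1],[0,0.02,0.93,0,0,0,1]]])

```text
time_s: 32.8
tool_pos: [0.5334, -0.2095, 0.0615]
tool_rot: [-179.9, 0.0, 103.1]
force: [0.8, -2.8, -0.7]
grip_width: 0.053
grasp_force: 25.0
```

Emit:
jog_arm(motion=[[[0,0,0.01,0,0,0,1],[0,0,0.01,0,0,0,1],[0,0,0.01,0,0,0,0.35],[0,0,0.01,0,0,0,0.25],[0,0,0.01,0,0,0,0.1]]])

```text
time_s: 33.3
tool_pos: [0.5331, -0.2101, 0.062]
tool_rot: [180.0, -0.0, 103.0]
force: [0.0, -0.0, -0.6]
grip_width: 0.0654
grasp_force: 0.0
```

Emit:
jog_arm(motion=[[[0,0,0,0,0,0,0],[0,0,0,0,0,0,0],[0,0,-0.3,0,0,0,0],[0,0,-0.6,0,0,0,0],[0,0,-1,0,0,0,0]]])

```text
time_s: 33.8
tool_pos: [0.5317, -0.2101, 0.1613]
tool_rot: [-179.8, -0.1, 103.0]
force: [0.5, 1.0, 0.8]
grip_width: 0.0871
grasp_force: 0.0
```

Emit:
jog_arm(motion=[[[0,0.2,-0.4,0,0,0,0],[0.4,0.4,-0.6,0,0,0,0],[0.8,0.6,-0.6,0,0,0,0],[1,0.8,-0.6,0,0,0,0]]])

```text
time_s: 34.2
tool_pos: [0.5892, -0.0907, 0.2228]
tool_rot: [179.8, -0.1, 103.2]
force: [0.3, 1.1, -0.3]
grip_width: 0.0873
grasp_force: 0.0
```

Emit:
jog_arm(motion=[[[0.4,0.3,0,0,0,0,0],[0.8,0.5,0,0,0,0,0],[1,0.5,0,0,0,0,0],[1,0.5,0,0,0,0,0]]])

```text
time_s: 34.6
tool_pos: [0.6142, 0.019, 0.221]
tool_rot: [-180.0, -0.1, 103.4]
force: [0.8, -0.6, 0.4]
grip_width: 0.0869
grasp_force: 0.0
```

Run:
```python
from h import *
print(env.get_obs()["tool_pos"])
p,d=env.read_camera("top");s,_=env.read_camera("side")
t=cv2.resize(p[140:370,90:530],(800,418));s=cv2.resize(s[150:450,180:480],None,fx=.6,fy=.6)
c=np.zeros((600,800,3),np.uint8);c[:418]=t;c[420:600,:180]=s
for k,(x,y) in enumerate([(100,220),(385,215)]): c[420:600,190+k*300:190+k*300+290]=cv2.resize(p[y:y+100,x:x+140],(290,180))
cv2.imwrite("pics/fin.png",c[:,:,::-1])
W=world("top",d)
for n,b in [("blue",(100,215,230,310)),("orange",(385,215,515,315))]:
    x0,y0,x1,y1=b;w=W[y0:y1,x0:x1];m=((w[...,2]>.09)&(w[...,2]<.13)).astype(np.uint8)
    k,l,st,ce=cv2.connectedComponentsWithStats(m)
    for j in range(1,k):
        if st[j,4]>50:
            q=w[l==j];print(n,st[j,4],"centre",np.median(q,0).round(4),np.percentile(q[:,2],90).round(4))
```

```text
[0.61423893 0.0190215  0.22100662]
blue 439 centre [0.5586 0.2409 0.1098] 0.1127
blue 406 centre [0.5345 0.3891 0.1091] 0.1122
orange 432 centre [ 0.5308 -0.205   0.1016] 0.1046
```

View pics/fin.png

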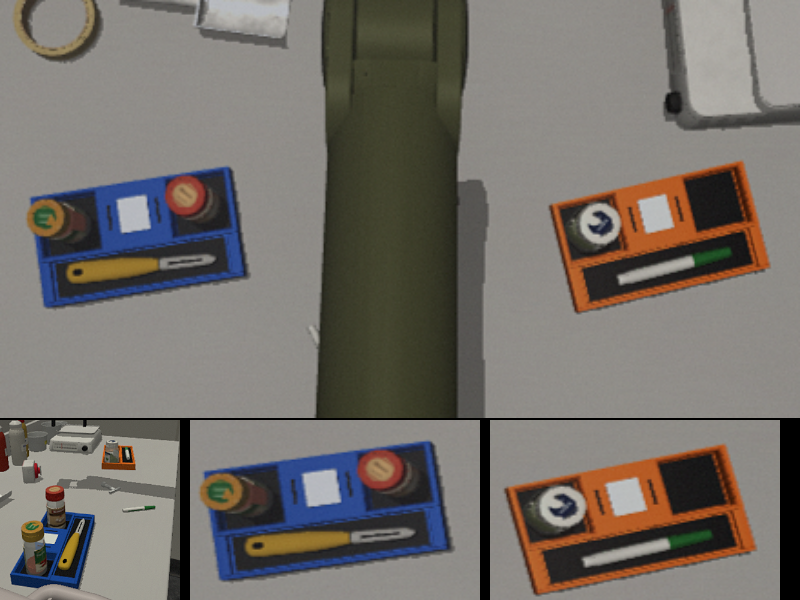

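Both kits show complete: the jars stand upright in their wells at the expected heights and the tools lie flat in their lanes. I'll hand it in.

```bash
python3 -c "
from cell import env
print(env.sign_off())"
```

```text
the job is handed in; nothing more can be done
None
```

Both station kits are made up and handed in at about 35 s: the final images show the tools lying flat in their lanes, laid in before any jar, and all three jars upright in their own wells; the bolt and timer were never touched.

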